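# Snap the grating top onto its catch tub

## Robot

A 7-joint arm with a two-finger parallel gripper is mounted at the origin on a cart in front of the work surface, level with it; the furniture and walls round the work are solid. World frame = base frame: x ahead of the robot, y to its left, z up, the work surface at z = 0. Lengths are in m, angles in rad, forces in N, time in s.
With the tool pointing down it reaches from about 0.35 to 0.9 m from the base axis. Payload 7.2 kg.
Tool frame: the origin (TCP) lies at the very end of the fingers, on their centre line; the grasp point (between the pads) lies 19 mm behind it (manip.tcp_to_grasp is the distance from the TCP to the grasp point, in m); z points along the fingers, x is the direction in which the jaws open and shut, and the axes are right-handed (so a half turn about z gives the same grasp; the last joint's range is limited). The gripper opens to 88 mm and grips with 3 to 60 N. Pads are 20 mm wide; open, the fingers measure 115 mm over their backs; the gripper's body (75 mm by 178 mm) begins 61 mm behind the grasp point.
Start: joints at [1.111, 0.411, -0.013, 1.596, 0.006, 1.134, -0.082], TCP at [0.239, -0.578, 0.223] pointing down, gripper open.
Joint ranges: [-2.95, 2.95], [-0.29, 1.99], [-1.47, 1.44], [0.14, 2.54], [-1.03, 4.17], [0.13, 1.85], [-2.86, 2.86]. Speed limits (rad/s): [2.39, 2.39, 3.01, 3.01, 3.14, 3.14, 3.14].

## Interface

Orientations are given as a unit quaternion [x, y, z, w].
In Python, from station import manip, optics gives the robot as it stands.
- The arm moves only by the tool move_arm, never from a script. Its arguments are lists of equal length, an entry for each row: "slide": the shift along the tool's x, y, z in mm, a list of three; "dr": the turn, a rotation vector about the tool's x, y, z in degrees, a list of three. A call has 1 to 10 rows; each row shifts and turns the pose as measured when the row begins, along the tool's axes as they then stand; what a row does not reach is not made up. A row lasts 1/12 s, in which the tool goes at most 41.7 mm and 7.16 degrees, less where a joint would pass 70% of its speed; a pose out of reach is approached as far as the arm can. A call with a gripper value outside its range is refused whole. "jaw" is the opening in per cent of the stroke, from 0 (shut) to 100 (fully open), set as the call begins (left out, the last holds). The fingers move at their own pace and stop on an object; "grip_force" is the grip in N (left out, the last holds). Time passes only in rows, so rows that do not move let the fingers close. It gives the time, the measured TCP pose, the force and the opening at its end, in the units of the state.
- manip.get_state(): the state, without advancing time (a new reading comes with each control period).
- optics.capture(name): name is "side" or "top" or "wrist"; returns the picture (420x560x3 uint8, red, green, blue); there is no depth.
- optics.camera_info(name): a dict with "camera_matrix" (3x3 intrinsics, pixels), "pose" (4x4, takes a point from camera to world coordinates). Camera axes: x right, y up, looking along -z (the intrinsics and any distortion apply to the point x, -y, -z); pixel columns grow to the right and rows downward; lengths in m; the calibration is good to about 2 mm. A picture is of the moment at which its call begins: read the wrist's pose just before it. camera_info takes no time and is no camera call; for the wrist camera it gives the pose at the moment of the call.
- manip.close_job(): hands the job in, once; it reports no verdict.
The state is a dict: "time": time; "joint_positions": joint angles; "dq": joint speeds; "effort": joint torques, N m; "position": TCP position; "eef_rot": TCP orientation; "contact_force": force on the tool from outside, world axes, zero at the start; "torque": the same for the moment, N m; "width": opening from 0.0 (shut) to 1.0 (fully open).
Only numpy, scipy, OpenCV 4.12 (cv2) and the standard library are available. Lean on these libraries where they do the work, as an engineer would, in place of code of your own. Each camera call takes 0.05 s, during which the arm holds its last target.

## Task

Get the grater ready for use: pick up the grating top (the domed one covered with small raised teeth, not the flat slicing top with the single slanting blade) and push it straight down onto the catch tub, over its two spring hooks, until both ends have clicked in and it sits level, held down on the soft sealing strips. Go by feel: press firmly enough to click both ends, but not so hard that the seals are squashed flat or the plastic is forced, then let go. Leave the slicing top, the bowl, the salt shaker and the pepper mill where they are.

Things in the scene. Friction and masses are not known exactly. Their poses are not given: they have to be found in the camera images.
- grater_mid (a point): Centre of the GRATING top: loose grey frame, domed steel plate with small raised teeth; 52 mm wide (x) by 132 mm long (y) by 30 mm high, about 0.15 kg, upright on the worktop; this point is 15 mm above its underside. Grasp its flat long sides (vertical, 27 mm high) near mid-length, fingers closing along x. A lip 4 mm thick, 34 mm wide juts from the underside at each end, 150 mm over both.
- grater_end_a (a point): Top of the grating top's solid flat thumb rest (50 x 16 mm) at its +y end: 58 mm from the centre along y, 30 mm above its underside. A place to press on that end, clear of the hooks below it.
- grater_end_b (a point): The same at its -y end, 58 mm from the centre. The top fits the tub either way round.
- slicer_mid (a point): Centre (15 mm above the underside) of the SLICING top: same grey frame and size as the grating top, but a flat steel plate with one slanting blade and slot. Not wanted; leave it alone.
- tub: Grey plastic catch tub, open on top, 63 mm wide (x) by 148 mm long (y), fast to the worktop by its suction foot; origin at the centre of its underside. The top goes on with its y along the tub's y, lips over the two end walls (62 mm high). Up to 30 mm either side of the middle the long walls are only 44 mm high: room for the fingers. Contact forces over 50 N crack it.
- tub_seat (a point): Where the centre of the top's underside is when home, 65 mm above the tub's underside. Guide cheeks along the long sides, 40 to 74 mm either side of the middle, reach 74 mm up, flared mouths 78 mm, 1.5 mm play per side. A black rubber seal strip on each end wall meets the lip 2 mm above home, pushes back 3.5 N per mm (7 N an end at home); it must not be squashed over 2.5 mm past home.
- hook_a (a joint): Spring hook at the tub's +y end: tongue 22 mm wide, 1.5 mm outside the lip; its nose juts 3.5 mm over the lip of a top that is home; ramp on top, its upper end 15 mm above where the lip's underside is at home. Value: bend outward in rad, 0 at rest, about 0.09 while the lip squeezes past, then it springs back to 0 (click) and holds the lip down against the seal.
- hook_b (a joint): The same hook at the tub's -y end. Passing both ramps takes about 8 to 14 N in all, varying with friction; then the seals push back, and both ends have clicked at some 13 to 17 N. Seals are squashed at about 30 N spread evenly, about 16 N pressed on one end alone; about 10 N on one end clicks it.
- bowl_right: Blue bowl, 140 mm across, 62 mm high, bystander; origin at the centre of its underside.
- salt_shaker: Salt shaker, 44 mm across, 90 mm high, bystander; origin at the centre of its underside.
- pepper_mill: Wooden pepper mill, 58 mm across, 155 mm high, bystander; origin at the centre of its underside.

How it is judged:
By the outcome, as a careful person would: the job done as asked, in the order asked, and still so for the second after the job is handed in, with the robot touching nothing.
It also fails if it takes over 48 s, if anything falls off the work surface, if the arm or the gripper's body presses on something with over 40 N, if the wrist force passes 120 N, or if a joint passes its speed limit or range.

## Working session

There is one attempt and no reset: what is moved stays moved. The work goes in short steps, Python scripts to look and compute and a tool call to move; the robot and the scene stay as the last step left them, time stands still between calls to the robot, and variables do not carry over. Pictures are saved under pics/ and viewed, and the job is handed in when it is done.

Besides the shell and the picture viewer there is one more tool, called after "Emit:" as name(argument=value, ...) on one line, values as JSON. move_arm: Moves the arm, as the interface text tells. Its arguments: {"type":"object","properties":{"slide":{"type":"array"},"dr":{"type":"array"},"jaw":{"type":"number"},"grip_force":{"type":"number"}},"required":["slide","dr"]}

```bash
ls; mkdir -p pics; python3 - <<'E'
from station import manip, optics
import cv2,numpy as np
s=manip.get_state()
for k,v in s.items(): print(k,np.round(v,4))
for n in ["side","top"]:
    im=optics.capture(n); cv2.imwrite(f"pics/{n}0.png",im[:,:,::-1])
    i=optics.camera_info(n); print(n,i)
E
```

```text
pics
time 0.0
joint_positions [ 1.1108  0.4119 -0.0127  1.597   0.0056  1.1343 -0.0822]
dq [-0.0002 -0.0004  0.0003 -0.0011 -0.0005  0.0011  0.0008]
effort [ 2.00000e-04 -5.87959e+01  6.41900e-01 -2.91067e+01 -5.38000e-02
  1.84000e-02  2.00000e-04]
position [ 0.2384 -0.5772  0.2218]
eef_rot [ 8.312e-01 -5.559e-01 -7.000e-04 -4.000e-04]
contact_force [-0.67   -0.2256  0.0056]
torque [-0.0465 -0.0332  0.0109]
width 0.9996
side {'camera_matrix': array([[432.06551704,   0.        , 290.11613507],
       [  0.        , 432.06551704, 199.32626081],
       [  0.        ,   0.        ,   1.        ]]), 'pose': array([[-0.90033332,  0.28813412, -0.32615739,  0.12964067],
       [-0.43474211, -0.56104891,  0.70443127,  0.92697557],
       [ 0.01998043,  0.7760173 ,  0.63039507,  0.87019532],
       [ 0.        ,  0.        ,  0.        ,  1.        ]])}
top {'camera_matrix': array([[450.45215652,   0.        , 274.00850504],
       [  0.        , 450.45215652, 209.92001193],
       [  0.        ,   0.        ,   1.        ]]), 'pose': array([[ 2.83122224e-02,  9.95330951e-01, -9.22752207e-02,
         4.42585273e-01],
       [-9.99599122e-01,  2.81804488e-02, -2.73095759e-03,
         1.89375137e-02],
       [-1.17849487e-04,  9.23155490e-02,  9.95729795e-01,
         1.40085539e+00],
       [ 0.00000000e+00,  0.00000000e+00,  0.00000000e+00,
         1.00000000e+00]])}
```

View pics/side0.png

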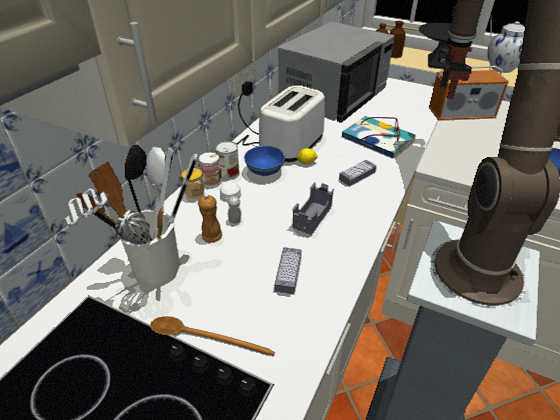

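View pics/top0.png

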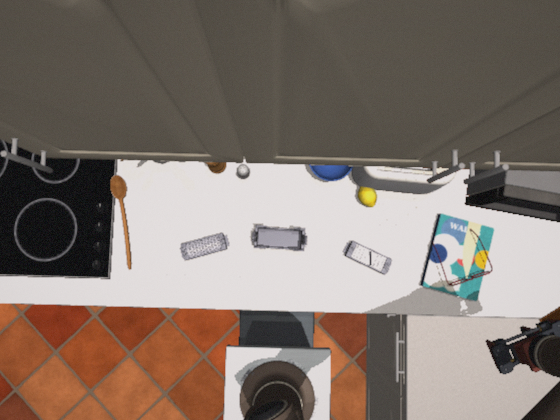

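The top view shows the toothed grater at about (204,246), the tub at (279,238) and the slicer at (368,257). In the side view they are at about (288,270), (313,208) and (357,172). I'll zoom in.

```bash
cat > h.py <<'E'
import numpy as np,cv2
from station import manip, optics
def ray(n,u,v,z,info=None):
    i=info or optics.camera_info(n);K=i['camera_matrix'];P=i['pose']
    d=P[:3,:3]@np.array([(u-K[0,2])/K[0,0],-(v-K[1,2])/K[1,1],-1.]);o=P[:3,3]
    return o+d*(z-o[2])/d[2]
def proj(n,p,info=None):
    i=info or optics.camera_info(n);K=i['camera_matrix'];P=i['pose']
    c=P[:3,:3].T@(np.array(p)-P[:3,3])
    return np.array([K[0,0]*c[0]/-c[2]+K[0,2],K[1,1]*-c[1]/-c[2]+K[1,2]])
def zoom(im,u0,v0,u1,v1,f,name):
    cv2.imwrite(name,cv2.resize(im[v0:v1,u0:u1,:],None,fx=f,fy=f,interpolation=cv2.INTER_CUBIC))
E
python3 - <<'E'
from h import *
t=cv2.imread('pics/top0.png');s=cv2.imread('pics/side0.png')
zoom(t,170,215,320,275,5,'pics/tz.png'); zoom(s,260,160,380,300,4,'pics/sz.png')
# masks
hsv=cv2.cvtColor(t,cv2.COLOR_BGR2HSV)
m=((hsv[:,:,2]<190)).astype(np.uint8); m[:170]=0;m[290:]=0;m[:,:140]=0;m[:,410:]=0
n,l,st,c=cv2.connectedComponentsWithStats(m)
for k in range(1,n):
    if st[k,4]>150:
        pts=np.argwhere(l==k)[:,::-1].astype(np.float32); r=cv2.minAreaRect(pts);print(st[k],r)
        for z in (0.03,0.074):
            w=np.array([ray('top',*p,z)[:2] for p in pts],np.float32); print(z,cv2.minAreaRect(w))
E
```

```text
[ 307  170  103   37 1383] ((358.0, 188.0), (36.0, 102.0), 90.0)
0.03 ((0.6447012424468994, -0.2336200475692749), (0.11150278151035309, 0.31338953971862793), 1.6211529970169067)
0.074 ((0.6382139921188354, -0.22551372647285461), (0.10792391747236252, 0.3033307194709778), 1.6211528778076172)
[ 250  224   57   27 1234] ((278.177490234375, 237.07139587402344), (56.38139343261719, 24.137527465820312), 3.468229293823242)Traceback (most recent call last):
  File "<stdin>", line 12, in <module>
  File "h.py", line 4, in ray
    i=info or optics.camera_info(n);K=i['camera_matrix'];P=i['pose']
              ~~~~~~~~~~~~~~~~~~^^^
ValueError: time passes only in moves, steps and waits
```

View pics/tz.png

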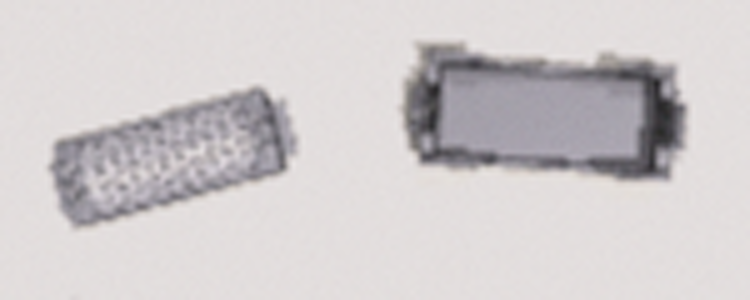

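View pics/sz.png

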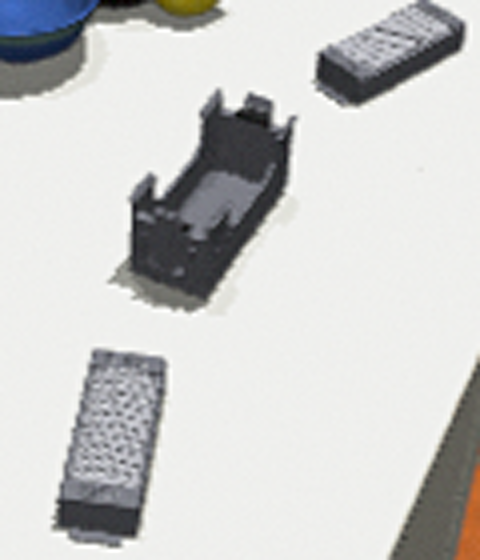

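The top view zoom shows the grater tilted slightly and the tub with its hooks at both ends. The side view confirms that the toothed one is nearer the hob. Next I'll get rough poses.

```bash
python3 - <<'E'
import json,numpy as np
from station import optics
json.dump({n:{k:np.array(v).tolist() for k,v in optics.camera_info(n).items()} for n in ("side","top")},open('cam.json','w'))
E
python3 - <<'E'
s=open('h.py').read()
s=s.replace("from station import manip, optics\n","from station import manip, optics\nimport json\nCAM={n:{k:np.array(v) for k,v in d.items()} for n,d in json.load(open('cam.json')).items()}\n").replace("info or optics.camera_info(n)","info or CAM[n]")
open('h.py','w').write(s)
E
python3 - <<'E'
from h import *
t=cv2.imread('pics/top0.png')
hsv=cv2.cvtColor(t,cv2.COLOR_BGR2HSV)
for nm,(u0,v0,u1,v1) in dict(grat=(172,222,238,268),tub=(244,215,312,262),slic=(335,232,400,282)).items():
    for th in (160,185,205):
        m=np.zeros(t.shape[:2],np.uint8); m[v0:v1,u0:u1]=hsv[v0:v1,u0:u1,2]<th
        m=cv2.morphologyEx(m,cv2.MORPH_CLOSE,np.ones((5,5)))
        n,l,st,c=cv2.connectedComponentsWithStats(m); k=1+np.argmax(st[1:,4])
        pts=np.argwhere(l==k)[:,::-1].astype(float)
        z=0.07 if nm=='tub' else 0.028
        w=np.array([ray('top',*p,z)[:2] for p in pts],np.float32); print(nm,th,st[k],cv2.minAreaRect(w*1000))
E
```

```text
grat 160 [180 233  49  27 516] ((454.158935546875, 231.90005493164062), (52.27220153808594, 144.4762420654297), 16.915409088134766)
grat 185 [180 232  49  28 837] ((454.5929260253906, 231.94065856933594), (54.185272216796875, 146.15280151367188), 16.86195182800293)
grat 205 [179 232  51  29 900] ((454.41546630859375, 231.57240295410156), (57.86035919189453, 151.11021423339844), 16.918434143066406)
tub 160 [251 224  56  27 659] ((485.3715515136719, 7.290138244628906), (163.83908081054688, 69.62736511230469), 87.21820068359375)
tub 185 [ 251  224   56   27 1228] ((485.9939270019531, 7.092872619628906), (164.2509002685547, 70.97200012207031), 88.1668930053711)
tub 205 [ 250  223   58   29 1322] ((486.8672180175781, 6.809608459472656), (168.53782653808594, 75.83489990234375), 86.74171447753906)
slic 160 [343 241  48  33 286] ((434.953857421875, -262.60089111328125), (145.1960906982422, 51.487220764160156), 66.23722839355469)
slic 185 [343 241  49  34 416] ((435.1316223144531, -262.1382751464844), (146.7457275390625, 54.13327407836914), 66.296142578125)
slic 205 [342 240  50  35 600] ((435.2433166503906, -262.07598876953125), (149.4344482421875, 56.89303207397461), 66.1467514038086)
```

```bash
cat >> h.py <<'E'
from scipy.spatial.transform import Rotation as R
def down(yaw):  # tool x at yaw (deg), z down
    return R.from_euler('z',yaw,degrees=True)*R.from_euler('x',180,degrees=True)
def rows(pos,yaw,n=10,smax=40,rmax=7):
    s=manip.get_state();p=np.array(s['position'])*1000;q=R.from_quat(s['eef_rot'])
    T=down(yaw);pos=np.array(pos)*1000
    S=[];D=[]
    for k in range(n):
        d=q.inv().apply(pos-p); f=min(1,smax/max(np.linalg.norm(d),1e-9)); d=np.round(d*f,1)
        r=(q.inv()*T).as_rotvec(degrees=True); f=min(1,rmax/max(np.linalg.norm(r),1e-9)); r=np.round(r*f,2)
        S.append(d.tolist());D.append(r.tolist())
        p=p+q.apply(d); q=q*R.from_rotvec(r,degrees=True)
        if np.linalg.norm(pos-p)<.3 and (q.inv()*T).magnitude()<.003:break
    print('slide',S);print('dr',D);print('end',p.round(1),q.apply([1,0,0]).round(3))
def st():
    s=manip.get_state();q=R.from_quat(s['eef_rot']);x=q.apply([1,0,0])
    print('t',round(s['time'],2),'p',np.round(np.array(s['position'])*1000,1),'yaw',np.degrees(np.arctan2(x[1],x[0])).round(2),'z',q.apply([0,0,1]).round(4),'F',np.round(s['contact_force'],2),'T',np.round(s['torque'],2),'w',round(s['width']*88,1))
E
python3 - <<'E'
from h import *
i=optics.camera_info('wrist');s=manip.get_state();q=R.from_quat(s['eef_rot'])
print(np.round(q.inv().apply(i['pose'][:3,3]-s['position']),4), i['camera_matrix'][0], (q.inv()*R.from_matrix(i['pose'][:3,:3])).as_matrix().round(3), manip.tcp_to_grasp)
rows([.45,.23,.24],16.9)
E
```

```text
[ 0.0003 -0.064  -0.1622] [344.6351068    0.         279.46784006] [[ 1.    -0.001  0.001]
 [-0.001 -0.97  -0.241]
 [ 0.002  0.241 -0.97 ]] 0.0187
slide [[-31.9, -24.1, -0.8], [-28.7, -27.8, -0.8], [-25.1, -31.1, -0.8], [-21.1, -34.0, -0.8], [-16.8, -36.3, -0.8], [-12.3, -38.1, -0.9], [-7.5, -39.3, -0.9], [-2.7, -39.9, -0.9], [2.2, -39.9, -0.9], [7.0, -39.4, -0.9]]
dr [[-0.0, 0.01, -7.0], [-0.0, 0.01, -7.0], [-0.0, 0.0, -7.0], [-0.01, 0.0, -7.0], [-0.0, 0.01, -7.0], [-0.01, 0.0, -7.0], [-0.0, 0.01, -7.0], [-0.01, 0.0, -7.0], [-0.0, 0.01, -7.0], [-0.01, 0.0, -7.0]]
end [ 339.8 -190.4  230.7] [ 0.999  0.043 -0.   ]
```

Emit:
move_arm(slide=[[-32, -24, -1], [-29, -28, -1], [-25, -31, -1], [-21, -34, -1], [-17, -36, -1], [-12, -38, -1], [-8, -39, -1], [-3, -40, -1], [2, -40, -1], [7, -39, -1]], dr=[[0, 0, -7], [0, 0, -7], [0, 0, -7], [0, 0, -7], [0, 0, -7], [0, 0, -7], [0, 0, -7], [0, 0, -7], [0, 0, -7], [0, 0, -7]])

```text
time: 0.93
position: [0.3303, -0.1804, 0.2264]
eef_rot: [0.999, 0.031, -0.004, -0.001]
contact_force: [0.5, 0.7, 0.1]
width: 0.999
```

```bash
python3 -c "
from h import *
st();rows([.45,.23,.24],16.9)"
```

```text
t 0.93 p [ 330.3 -180.4  226.4] yaw 3.61 z [-0.0089  0.0016 -1.    ] F [0.54 0.69 0.07] T [-0.04 -0.09  0.03] w 87.9
slide [[13.6, -37.6, -1.3], [18.0, -35.7, -1.3], [21.9, -33.5, -1.3], [21.9, -33.5, -1.3], [21.9, -33.5, -1.3], [21.9, -33.5, -1.3], [21.9, -33.5, -1.3], [21.9, -33.5, -1.2], [21.9, -33.5, -1.3], [21.9, -33.5, -1.2]]
dr [[-0.09, 0.26, -6.99], [-0.09, 0.23, -6.31], [0.0, -0.0, 0.0], [0.0, -0.0, 0.0], [0.0, -0.0, 0.0], [0.0, -0.0, 0.0], [0.0, -0.0, 0.0], [0.0, -0.0, 0.0], [0.0, -0.0, 0.0], [0.0, -0.0, 0.0]]
end [442.4 203.8 239.1] [0.957 0.291 0.   ]
```

```bash
python3 -c "
from h import *
rows([.47,.0,.26],-2.8)"
```

```text
slide [[26.1, -29.7, -6.0], [22.7, -32.4, -5.8], [22.7, -32.4, -5.8], [22.6, -32.5, -5.8], [22.7, -32.4, -5.9], [17.3, -24.9, -4.5]]
dr [[-0.09, 0.51, 6.4], [-0.0, -0.0, 0.0], [-0.0, -0.0, 0.0], [-0.0, -0.0, 0.0], [-0.0, -0.0, 0.0], [-0.0, -0.0, 0.0]]
end [470.   0. 260.] [ 0.999 -0.049  0.   ]
```

Emit:
move_arm(slide=[[26, -30, -6], [23, -32, -6], [23, -32, -6], [23, -32, -6], [23, -32, -6], [17, -25, -4], [0, 0, 0], [0, 0, 0]], dr=[[0, 0.5, 6.4], [0, 0, 0], [0, 0, 0], [0, 0, 0], [0, 0, 0], [0, 0, 0], [0, 0, 0], [0, 0, 0]])

```text
time: 1.6
position: [0.4665, 0.0168, 0.2609]
eef_rot: [1.0, -0.007, -0.0, -0.001]
contact_force: [0.0, -1.6, 1.3]
width: 1.0
```

```bash
cat >> h.py <<'E'
def wcap(name):
    i=optics.camera_info('wrist'); st(); im=optics.capture('wrist')[:,:,::-1]
    cv2.imwrite(f'pics/{name}.png',im)
    CAM[name]={k:np.array(v) for k,v in i.items()}
    json.dump({n:{k:v.tolist() for k,v in d.items()} for n,d in CAM.items()},open('cam.json','w'))
E
python3 -c "
from h import *
wcap('w1')"
```

```text
t 1.6 p [466.5  16.8 260.9] yaw -0.83 z [-3.0e-04  2.5e-03 -1.0e+00] F [ 0.03 -1.57  1.29] T [-0.05 -0.1  -0.02] w 88.0
```

View pics/w1.png

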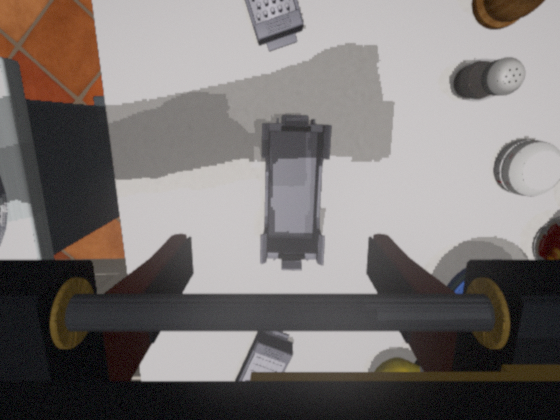

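The wrist image shows the tub centred near (296,192), with the +y hook at (294,119) and the -y hook at (291,264). I'll zoom in to measure it.

```bash
python3 -c "
from h import *
im=cv2.imread('pics/w1.png');zoom(im,240,100,350,280,3.3,'pics/w1a.png')
zoom(cv2.convertScaleAbs(im,alpha=2,beta=0),235,100,355,190,6,'pics/w1b.png')
zoom(cv2.convertScaleAbs(im,alpha=2,beta=0),235,195,355,285,6,'pics/w1c.png')"
```

```text
(no output)
```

View pics/w1b.png

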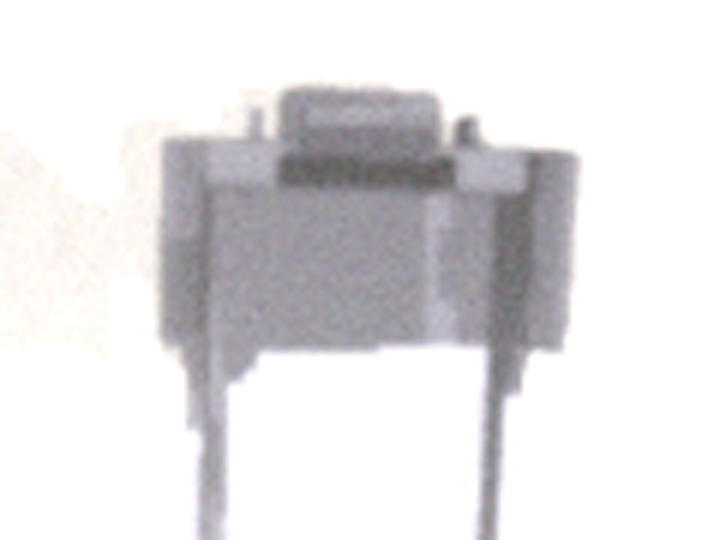

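View pics/w1c.png

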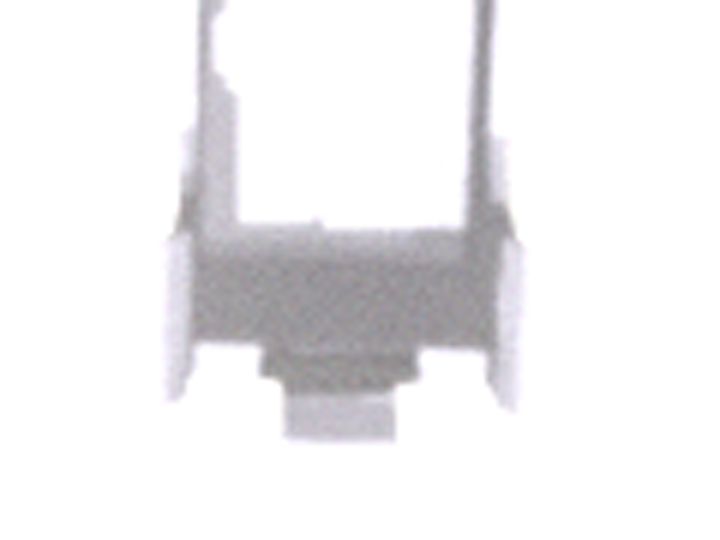

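```bash
python3 -c "
from h import *
P=[]
for X,Y,o in [(163,140,100),(578,152,100),(160,345,100),(568,348,100),(165,237,195),(522,245,195),(167,400,195),(517,408,195)]:
    p=ray('w1',235+X/6-.4,o+Y/6-.4,.078)*1000;P.append(p);print(p.round(1))
P=np.array(P)
print('mean',P.mean(0)); 
for a,b in ((6,0),(7,1)):
    d=P[b]-P[a];print(np.degrees(np.arctan2(-d[0],d[1])),np.linalg.norm(d))
for a,b in ((0,1),(2,3),(4,5),(6,7)):
    d=P[b]-P[a];print(np.degrees(np.arctan2(d[1],d[0])),np.linalg.norm(d))
# hook centre
for u,v,o in [(360,85,100),(360,95,100),(340,440,195),(340,395,195)]: print('hook',(ray('w1',235+u/6-.4,o+v/6-.4,.08)*1000).round(1))
"
```

```text
[448.7  80.6  78. ]
[516.1  77.7  78. ]
[447.3  47.5  78. ]
[515.1  46.1  78. ]
[446.1 -33.   78. ]
[508.7 -35.4  78. ]
[445.6 -63.6  78. ]
[508.2 -66.   78. ]
mean [479.47060342   6.72986243  78.        ]
-1.2159778479398007 144.26771410866849
-3.1207512491781504 143.97557192158146
-2.4127143150978467 67.42963354683283
-1.2121386386587942 67.76635608269929
-2.1184100759516475 62.6355712457895
-2.164216319404755 62.63797948193976
hook [480.6  88.7  80. ]
hook [480.6  87.2  80. ]
hook [476.5 -70.9  80. ]
hook [476.5 -62.3  80. ]
```

```bash
python3 -c "
from h import *
im=cv2.imread('pics/w1.png')
a=cv2.convertScaleAbs(im,alpha=1.15,beta=0)
A=cv2.resize(a[100:190,250:345],None,fx=6,fy=6,interpolation=cv2.INTER_CUBIC);B=cv2.resize(a[215:285,250:345],None,fx=6,fy=6,interpolation=cv2.INTER_CUBIC)
cv2.imwrite('pics/w1d.png',B);cv2.imwrite('pics/w1e.png',A)"
```

```text
(no output)
```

View pics/w1d.png

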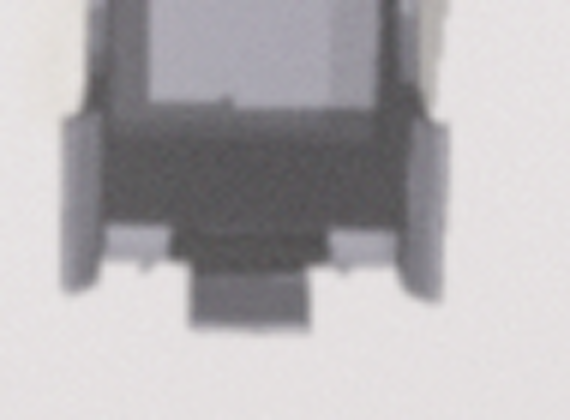

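View pics/w1e.png

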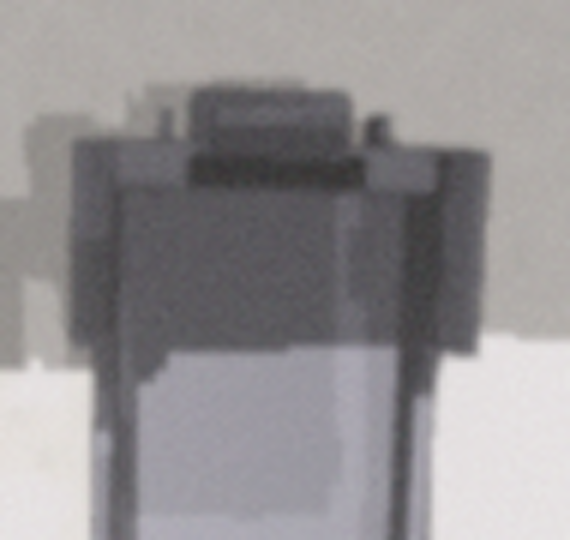

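```bash
python3 -c "
from h import *
P=[]
for X,Y,o in [(75,138,100),(490,150,100),(71,345,100),(480,353,100),(62,117,215),(449,122,215),(63,292,215),(442,301,215)]:
    p=ray('w1',250+X/6-.4,o+Y/6-.4,.078)*1000;P.append(p);print(p.round(1))
P=np.array(P)
print('mean',P.mean(0)); m=(P[0]+P[1]+P[2]+P[3])/4-(P[4]+P[5]+P[6]+P[7])/4;print(np.degrees(np.arctan2(-m[0],m[1])))
for a,b in ((6,0),(7,1)):
    d=P[b]-P[a];print(np.degrees(np.arctan2(-d[0],d[1])),np.linalg.norm(d))
for a,b in ((0,1),(2,3),(4,5),(6,7)):
    d=P[b]-P[a];print(np.degrees(np.arctan2(d[1],d[0])),np.linalg.norm(d))
i=[]
# inner faces of cheeks near floor/outer wall: hooks
for nm,X,Y,o in [('hA',190,90,100),('hA',352,95,100),('hB',190,328,215),('hB',310,330,215)]: print(nm,(ray('w1',250+X/6-.4,o+Y/6-.4,.08)*1000).round(1))
# tub floor corners: 
"
```

```text
[449.   80.9  78. ]
[516.4  78.1  78. ]
[447.5  47.5  78. ]
[515.4  45.2  78. ]
[443.8 -33.   78. ]
[511.6 -34.9  78. ]
[443.1 -65.9  78. ]
[511.  -68.5  78. ]
mean [479.72257496   6.17114576  78.        ]
-2.382959048354503
-2.325018182893468 146.93469332137576
-2.122086204963558 146.7086352566783
-2.4124371276544867 67.41481136278402
-1.9078456922388844 67.9717588468925
-1.5475650521846966 67.86885284667935
-2.2203353640173997 67.93446241388301
hA [467.8  88.1  80. ]
hA [493.8  87.   80. ]
hB [465.7 -72.3  80. ]
hB [487.2 -72.9  80. ]
```

```bash
python3 -c "
from h import *
print(np.round(manip.get_state()['dq'],3))
rows([.453,.238,.26],16.9)"
```

```text
[ 0.028 -0.02   0.02   0.025 -0.002  0.002  0.013]
slide [[-3.0, -39.9, 0.3], [1.9, -40.0, 0.2], [6.7, -39.4, 0.2], [9.3, -38.9, 0.2], [9.3, -38.9, 0.2], [5.0, -21.0, 0.1]]
dr [[-0.06, -0.01, -7.0], [-0.06, -0.01, -7.0], [-0.04, -0.0, -3.76], [0.0, -0.0, 0.0], [0.0, -0.0, 0.0], [0.0, -0.0, 0.0]]
end [453. 238. 260.] [0.957 0.291 0.   ]
```

Emit:
move_arm(slide=[[-3, -40, 0], [2, -40, 0], [7, -39, 0], [9, -39, 0], [9, -39, 0], [5, -20, 0], [0, 0, 0], [0, 0, 0], [0, 0, 0]], dr=[[0, 0, -7], [0, 0, -7], [0, 0, -4], [0, 0, 0], [0, 0, 0], [0, 0, 0], [0, 0, 0], [0, 0, 0], [0, 0, 0]])

```text
time: 2.4
position: [0.4506, 0.2274, 0.2569]
eef_rot: [0.989, 0.145, -0.003, 0.004]
contact_force: [-0.0, -0.2, 0.4]
width: 1.001
```

```bash
python3 -c "
from h import *
wcap('w2')
im=cv2.imread('pics/w2.png');im=im[60:300,200:400]
cv2.imwrite('pics/w2z.png',cv2.resize(im,None,fx=2.5,fy=2.5,interpolation=cv2.INTER_CUBIC))"
```

```text
t 2.4 p [450.6 227.4 256.9] yaw 16.71 z [-0.0051 -0.008  -1.    ] F [-0.02 -0.25  0.37] T [-0.06 -0.11 -0.03] w 88.1
```

View pics/w2z.png

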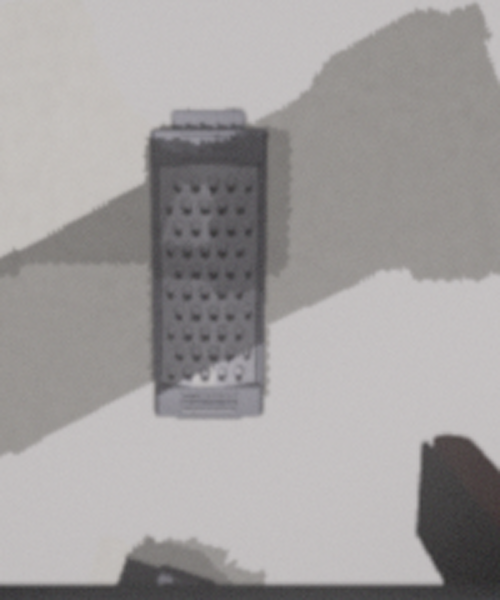

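The picture shows the grater's top face, with corners in the zoom at about (151,128), (268,127), (155,414) and (264,414).

```bash
python3 -c "
from h import *
P=np.array([ray('w2',200+X/2.5-.4,60+Y/2.5-.4,.03)*1000 for X,Y in [(151,128),(268,127),(155,415),(264,414)]])
print(P.round(1),P.mean(0))
d=(P[0]+P[1]-P[2]-P[3])/2;print(np.degrees(np.arctan2(-d[0],d[1])),np.linalg.norm(d))
for a,b in((0,1),(2,3)): 
  d=P[b]-P[a];print(np.degrees(np.arctan2(d[1],d[0])),np.linalg.norm(d))
L=np.array([ray('w2',200+X/2.5-.4,60+Y/2.5-.4,.004)*1000 for X,Y in [(173,109),(246,109)]]);print(L)
st()"
```

```text
[[405.8 291.9  30. ]
 [454.4 306.9  30. ]
 [443.5 166.8  30. ]
 [492.6 182.2  30. ]] [449.03885718 236.95136325  30.        ]
16.904068800031926 130.52772186930162
17.20521722521289 50.86501543585934
17.440013518722914 51.43548609524996
[[411.44468382 303.02737952   4.        ]
 [443.70776864 312.72147169   4.        ]]
t 2.45 p [450.8 226.7 256.9] yaw 16.65 z [-0.0051 -0.0085 -1.    ] F [ 0.24 -1.09 -0.06] T [-0.11 -0.12  0.05] w 88.0
```

```bash
python3 -c "
from h import *
rows([.449,.237,.04],17.0)"
```

```text
slide [[0.5, -2.2, 39.9], [0.2, -1.9, 40.0], [0.3, -1.9, 40.0], [0.2, -1.9, 40.0], [0.3, -1.9, 40.0], [0.1, -0.9, 16.9]]
dr [[0.38, 0.42, -0.35], [0.0, -0.0, 0.0], [0.0, -0.0, 0.0], [0.0, -0.0, 0.0], [0.0, -0.0, 0.0], [0.0, -0.0, 0.0]]
end [449. 237.  40.] [0.956 0.292 0.   ]
```

Emit:
move_arm(slide=[[0.5, -4, 36], [0.5, -4, 40], [0.5, -4, 40], [0, -1, 40], [0, 0, 35], [0, 0, 10], [0, 0, 0], [0, 0, 0]], dr=[[0.4, 0.4, -0.3], [0, 0, 0], [0, 0, 0], [0, 0, 0], [0, 0, 0], [0, 0, 0], [0, 0, 0], [0, 0, 0]])

```text
time: 3.12
position: [0.4568, 0.2228, 0.0517]
eef_rot: [0.991, 0.136, 0.004, 0.004]
contact_force: [0.2, 0.6, 0.4]
width: 0.997
```

```bash
python3 -c "
from h import *
wcap('w3');rows([.449,.237,.004],17.0,smax=15)"
```

```text
t 3.12 p [456.8 222.8  51.7] yaw 15.61 z [ 0.0087 -0.0061 -0.9999] F [0.25 0.57 0.44] T [ 0.01 -0.13 -0.01] w 87.8
slide [[-1.3, -4.8, 14.2], [-1.1, -4.7, 14.2], [-1.1, -4.6, 14.2], [-0.4, -1.9, 5.6]]
dr [[0.48, -0.44, -1.41], [-0.0, 0.0, 0.0], [-0.0, 0.0, 0.0], [-0.0, 0.0, 0.0]]
end [449. 237.   4.] [ 0.956  0.292 -0.   ]
```

View pics/w3.png

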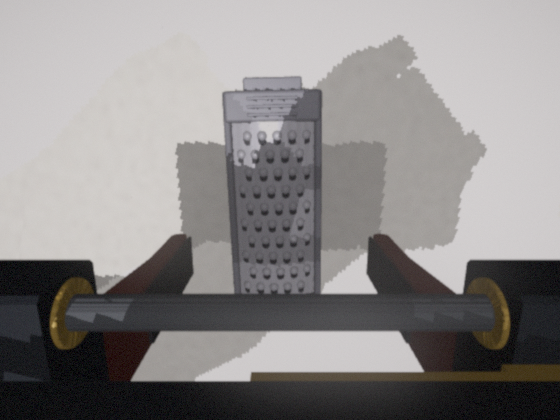

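The grater lies between the fingers. Its +y edge corners at (223,91) and (322,89) give a second measurement.

```bash
python3 -c "
from h import *
a=ray('w3',223,91,.03)*1000;b=ray('w3',322,89,.03)*1000;print(a,b,np.linalg.norm(b-a))
m=(a+b)/2;th=np.radians(17);print(m-66*np.array([-np.sin(th),np.cos(th),0]), np.degrees(np.arctan2(*(b-a)[1::-1])))"
```

```text
[406.69241781 291.41744972  30.        ] [454.62135073 305.85599761  30.        ] 50.05651082528789
[449.95341678 235.52060977  30.        ] 16.764880478273227
```

Emit:
move_arm(slide=[[-1.5, -6, 5], [-1.5, -5, 4], [-1, -3, 0], [0, 0, 0]], dr=[[0.5, -0.4, -1.4], [0, 0, 0], [0, 0, 0], [0, 0, 0]])

```text
time: 3.5
position: [0.4531, 0.2373, 0.0485]
eef_rot: [0.989, 0.148, 0.005, -0.002]
contact_force: [-0.5, 0.4, -0.2]
width: 1.002
```

```bash
python3 -c "
from h import *
st();rows([.449,.237,.004],17.0,smax=15)"
```

```text
t 3.5 p [453.1 237.3  48.5] yaw 16.98 z [ 0.0092  0.0048 -0.9999] F [-0.49  0.42 -0.24] T [-0.07 -0.09 -0.02] w 88.2
slide [[-1.5, -0.3, 14.9], [-1.3, -0.3, 14.9], [-1.3, -0.3, 14.7]]
dr [[-0.11, -0.58, -0.02], [0.0, -0.0, 0.0], [0.0, -0.0, 0.0]]
end [449. 237.   4.] [0.956 0.292 0.   ]
```

Emit:
move_arm(slide=[[-1.5, 0, 15], [-1.5, 0, 15], [-1.5, 0, 12], [0, 0, 0]], dr=[[-0.1, -0.6, 0], [0, 0, 0], [0, 0, 0], [0, 0, 0]])

```text
time: 3.83
position: [0.4505, 0.2378, 0.006]
eef_rot: [0.989, 0.148, 0.002, -0.0]
contact_force: [0.2, -0.9, -0.4]
width: 0.998
```

```bash
python3 -c "
from h import *
st();rows([.4493,.2365,.004],17.0,smax=15)"
```

```text
t 3.83 p [450.5 237.8   6. ] yaw 17.03 z [ 0.0041  0.0015 -1.    ] F [ 0.2  -0.86 -0.42] T [-0.04 -0.08  0.05] w 87.8
slide [[-1.5, 0.9, 2.0]]
dr [[-0.01, -0.25, 0.03]]
end [449.3 236.5   4. ] [0.956 0.292 0.   ]
```

Emit:
move_arm(slide=[[-1.5, 1, 1.5], [0, 0, 0]], dr=[[0, -0.25, 0], [0, 0, 0]])

```text
time: 4.0
position: [0.4487, 0.2365, 0.0037]
eef_rot: [0.989, 0.149, -0.001, 0.0]
contact_force: [-0.1, -0.5, -0.3]
width: 1.001
```

Emit:
move_arm(slide=[[0, 0, 0], [0, 0, 0], [0, 0, 0], [0, 0, 0], [0, 0, 0], [0, 0, 0], [0, 0, 0], [0, 0, 0]], dr=[[0, 0, 0], [0, 0, 0], [0, 0, 0], [0, 0, 0], [0, 0, 0], [0, 0, 0], [0, 0, 0], [0, 0, 0]], jaw=0, grip_force=40)

```text
time: 4.67
position: [0.4501, 0.2369, 0.0056]
eef_rot: [0.989, 0.148, 0.0, -0.0]
contact_force: [-0.8, -0.2, -1.5]
width: 0.586
```

```bash
python3 -c "
from h import *
st()"
```

```text
t 4.67 p [450.1 236.9   5.6] yaw 17.05 z [ 6.e-04  4.e-04 -1.e+00] F [-0.85 -0.17 -1.5 ] T [-0.05 -0.11  0.  ] w 51.6
```

Gripped at 51.6 mm. Now I'll lift.

Emit:
move_arm(slide=[[0, 0, -10], [0, 0, -25], [0, 0, -40], [0, 0, -40], [0, 0, -25], [0, 0, 0], [0, 0, 0]], dr=[[0, 0, 0], [0, 0, 0], [0, 0, 0], [0, 0, 0], [0, 0, 0], [0, 0, 0], [0, 0, 0]])

```text
time: 5.25
position: [0.4469, 0.2367, 0.153]
eef_rot: [0.989, 0.15, -0.003, 0.0]
contact_force: [0.1, -0.5, -2.7]
width: 0.586
```

```bash
python3 -c "
from h import *
wcap('w4');rows([.480,.006,.15],-2.2)"
```

```text
t 5.25 p [446.9 236.7 153. ] yaw 17.23 z [-0.0056 -0.0013 -1.    ] F [ 0.11 -0.46 -2.65] T [-0.01 -0.06 -0.07] w 51.5
slide [[-6.3, 39.5, 0.5], [-1.5, 40.0, 0.5], [3.4, 39.9, 0.5], [7.2, 39.4, 0.5], [7.1, 39.4, 0.5], [6.0, 32.5, 0.4]]
dr [[0.01, 0.12, 7.0], [0.0, 0.12, 7.0], [0.01, 0.09, 5.44], [-0.0, -0.0, 0.0], [-0.0, -0.0, 0.0], [-0.0, -0.0, 0.0]]
end [480.   6. 150.] [ 0.999 -0.038  0.   ]
```

View pics/w4.png

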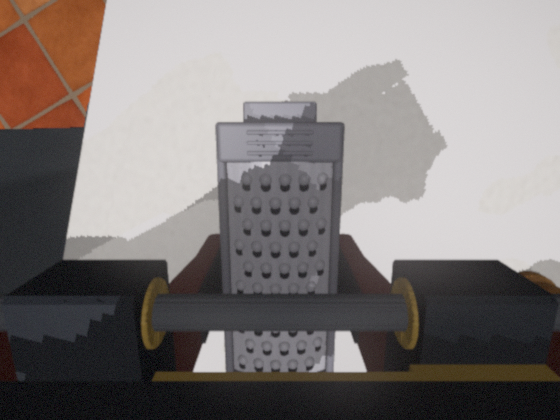

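The held top is centred at u≈280 in the jaws, with its +y edge at row 123. I'll work out its offset in the tool frame.

```bash
python3 -c "
from h import *
s=manip.get_state();q=R.from_quat(s['eef_rot']);p=np.array(s['position'])
for u,v in((216,123),(344,123),(217,160),(340,160),(222,290),(338,290)):
    print((q.inv().apply(ray('w4',u,v,p[2]+.0244)-p)*1000).round(1))
for u,v in((244,102),(316,102)):
    print('lip',(q.inv().apply(ray('w4',u,v,p[2]-.0016)-p)*1000).round(1))"
```

```text
[-26.2 -64.  -24.2]
[ 23.7 -64.1 -24.5]
[-26.4 -49.7 -24.2]
[ 22.7 -49.7 -24.5]
[-26.6   7.2 -24.3]
[ 24.2   7.  -24.5]
lip [-17.6 -73.2   1.7]
lip [ 15.2 -73.2   1.6]
```

Emit:
move_arm(slide=[[-6, 25, 0], [-1.5, 40, 0], [3.5, 40, 0], [7, 39, 0], [7, 39, 0], [6, 32, 0], [0, 10, 0], [0, 0, 0], [0, 0, 0], [0, 0, 0]], dr=[[0, 0.1, 7], [0, 0.1, 7], [0, 0, 5.5], [0, 0, 0], [0, 0, 0], [0, 0, 0], [0, 0, 0], [0, 0, 0], [0, 0, 0], [0, 0, 0]])

```text
time: 6.13
position: [0.466, 0.0025, 0.14]
eef_rot: [1.0, -0.026, -0.011, -0.001]
contact_force: [-0.0, -0.1, -2.3]
width: 0.589
```

```bash
python3 -c "
from h import *
st();rows([.4797,.0062,.12],-2.2,smax=20)"
```

```text
t 6.13 p [466.    2.5 140. ] yaw -2.93 z [-0.0222  0.0027 -0.9998] F [-0.   -0.13 -2.3 ] T [ 0.02 -0.11  0.09] w 51.8
slide [[11.3, -3.5, 16.1], [2.5, -0.8, 3.7]]
dr [[-0.1, 1.28, -0.73], [0.0, -0.0, -0.0]]
end [479.7   6.2 120. ] [ 0.999 -0.038  0.   ]
```

```bash
python3 -c "
from h import *
i=optics.camera_info('wrist');s=manip.get_state();q=R.from_quat(s['eef_rot'])
K=i['camera_matrix'];C=q.inv().apply(i['pose'][:3,3]-s['position']);M=(q.inv()*R.from_matrix(i['pose'][:3,:3])).as_matrix()
print(C,K)
def t(u,v,z):
    d=M@np.array([(u-K[0,2])/K[0,0],-(v-K[1,2])/K[1,1],-1]);return ((C+d*(z-C[2])/d[2])*1000).round(1)
for u,v in((216,123),(344,123),(217,160),(340,160),(222,290),(338,290)):print(t(u,v,-.0244))
for u,v in((244,102),(316,102)):print(t(u,v,.0016))
for u,v in((191,237),(368,237)):print(t(u,v,-.0))
"
```

```text
[-0.00094863 -0.06444497 -0.16217442] [[344.6351068    0.         279.46784006]
 [  0.         344.6351068  206.3413724 ]
 [  0.           0.           1.        ]]
[-25.8 -63.8 -24.4]
[ 23.9 -63.8 -24.4]
[-26.  -49.5 -24.4]
[ 23.  -49.5 -24.4]
[-26.3   7.3 -24.4]
[ 24.5   7.2 -24.4]
[-17.3 -73.    1.6]
[ 15.5 -73.    1.6]
[-45.   -8.7   0. ]
[42.7 -8.8  0. ]
```

```bash
python3 -c "
from h import *
st();rows([.481,-.064,.14],-2.2,smax=30)"
```

```text
t 6.13 p [466.    2.5 140. ] yaw -2.93 z [-0.0222  0.0027 -0.9998] F [-0.   -0.13 -2.3 ] T [ 0.02 -0.11  0.09] w 51.8
slide [[8.1, 28.9, -0.2], [7.7, 29.0, 0.0], [2.1, 7.9, 0.0]]
dr [[-0.1, 1.28, -0.73], [0.0, -0.0, -0.0], [0.0, -0.0, -0.0]]
end [481. -64. 140.] [ 0.999 -0.038  0.   ]
```

Emit:
move_arm(slide=[[8, 29, 0], [8, 29, 0], [2, 8, 0], [0, 0, 0], [0, 0, 0], [0, 0, 0]], dr=[[0, 1.2, -0.7], [0, 0, 0], [0, 0, 0], [0, 0, 0], [0, 0, 0], [0, 0, 0]])

```text
time: 6.63
position: [0.4812, -0.054, 0.1378]
eef_rot: [1.0, -0.011, -0.002, -0.004]
contact_force: [0.8, 0.4, -1.7]
width: 0.589
```

```bash
python3 -c "
from h import *
wcap('w5');print(np.round(manip.get_state()['dq'],3))"
```

```text
t 6.63 p [481.2 -54.  137.8] yaw -1.24 z [-0.0031  0.0071 -1.    ] F [ 0.79  0.37 -1.65] T [-0.01 -0.05  0.  ] w 51.9
[ 0.002 -0.006  0.002  0.001  0.001  0.     0.009]
```

View pics/w5.png

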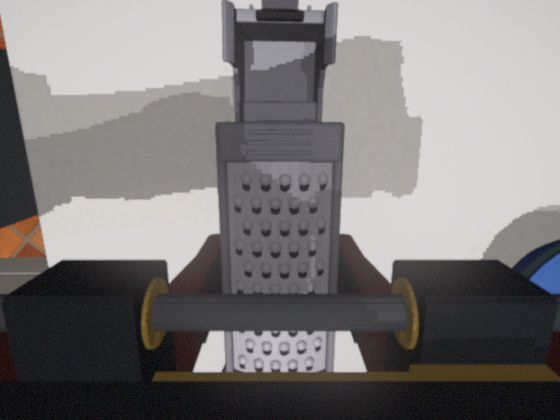

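The image shows the held top, with edges at u≈216–344, and the tub's +y cheeks at u≈222–337, rows 3–68. I'll zoom in.

```bash
python3 -c "
from h import *
im=cv2.imread('pics/w5.png')[0:135,205:355]
cv2.imwrite('pics/w5z.png',cv2.resize(cv2.convertScaleAbs(im,alpha=1.15),None,fx=4.4,fy=4.4,interpolation=cv2.INTER_CUBIC))"
```

```text
(no output)
```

View pics/w5z.png

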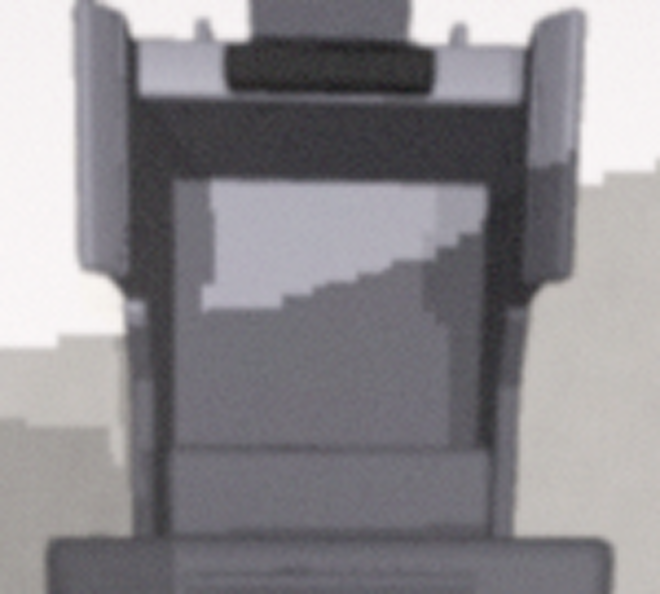

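```bash
cat >> h.py <<'E'
Kw=np.array([[344.635,0,279.468],[0,344.635,206.341]]);Cw=np.array([0,-.0642,-.1622]);Mw=np.array([[1,-.001,.001],[-.001,-.97,-.241],[.002,.241,-.97]])
def tool(u,v,z):
    d=Mw@np.array([(u-Kw[0,2])/Kw[0,0],-(v-Kw[1,2])/Kw[1,1],-1]);return (Cw+d*(z-Cw[2])/d[2])*1000
E
python3 -c "
from h import *
P=np.array([tool(205+X/4.4-.4,Y/4.4-.4,.0598) for X,Y in((76,3),(585,10),(78,272),(575,282))]);print(P.round(1))
for a,b in((2,0),(3,1)):
  d=P[a]-P[b];print('ang',np.degrees(np.arctan2(d[0],d[1])))
print('c',P.mean(0),np.degrees(np.arctan2(*(P[1]-P[0])[1::-1])),np.degrees(np.arctan2(*(P[3]-P[2])[1::-1])))
H=np.array([tool(205+X/4.4-.4,Y/4.4-.4,-.0244) for X,Y in((47,545),(612,545))]);print(H,H.mean(0))
H=np.array([tool(u,v,-.0244) for u,v in((222,290),(338,290))]);print(H.mean(0))
E=np.array([tool(205+X/4.4-.4,Y/4.4-.4,.1378-.062) for X,Y in((138,40),(525,45),(140,98),(524,103))]);print('wall',E.round(1))
"
```

```text
[[ -33.6 -131.7   59.8]
 [  33.3 -130.9   59.8]
 [ -34.7  -98.8   59.8]
 [  33.3  -97.5   59.8]]
ang -1.7930470235449887
ang 0.024661133809804506
c [  -0.42382882 -114.738635     59.8       ] 0.684209631728889 1.0358663697307484
[[-25.14186863 -63.13765882 -24.4       ]
 [ 24.80547189 -63.18835778 -24.4       ]] [ -0.16819837 -63.1630083  -24.4       ]
[  0.10949355   7.83126681 -24.4       ]
wall [[ -27.5 -131.9   75.8]
 [  27.4 -131.3   75.8]
 [ -27.4 -124.4   75.8]
 [  27.5 -123.8   75.8]]
```

```bash
python3 -c "
from h import *
st();rows([.4808,.0063,.115],-2.1,smax=30)"
```

```text
t 6.68 p [481.2 -53.7 137.9] yaw -1.2 z [-0.003   0.0073 -1.    ] F [-0.3  -0.16 -1.14] T [-0.03 -0.07 -0.04] w 52.1
slide [[-0.7, -27.9, 10.9], [-1.2, -28.0, 10.7], [-0.2, -3.9, 1.5]]
dr [[-0.41, 0.18, 0.9], [-0.0, 0.0, 0.0], [-0.0, 0.0, 0.0]]
end [480.8   6.3 115. ] [ 0.999 -0.037 -0.   ]
```

Emit:
move_arm(slide=[[-1, -28, 7], [-1, -28, 7], [0, -4, 5], [0, 0, 0], [0, 0, 0], [0, 0, 0]], dr=[[-0.4, 0.2, 0.9], [0, 0, 0], [0, 0, 0], [0, 0, 0], [0, 0, 0], [0, 0, 0]])

```text
time: 7.18
position: [0.4803, 0.014, 0.1191]
eef_rot: [1.0, -0.015, 0.001, -0.001]
contact_force: [0.5, -0.8, -0.3]
width: 0.589
```

```bash
python3 -c "
from h import *
wcap('w6');rows([.4808,.0063,.095],-2.1,smax=30)"
```

```text
t 7.18 p [480.3  14.  119.1] yaw -1.73 z [ 0.0016  0.0011 -1.    ] F [ 0.48 -0.76 -0.29] T [-0.08 -0.06  0.02] w 51.8
slide [[0.6, 7.5, 24.2]]
dr [[-0.06, -0.1, 0.34]]
end [480.8   6.3  95. ] [ 0.999 -0.037  0.   ]
```

View pics/w6.png

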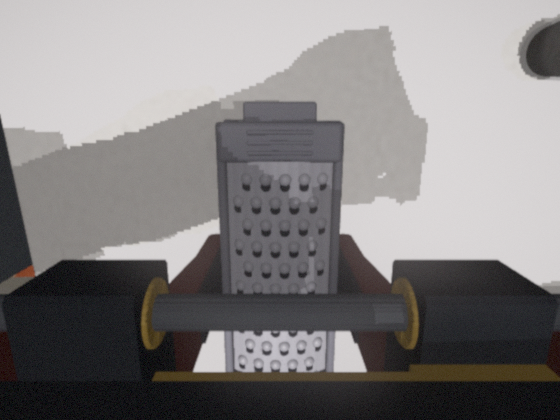

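Emit:
move_arm(slide=[[0.5, 5, 8], [0, 2.5, 8], [0, 0, 3], [0, 0, 0]], dr=[[0, 0, 0.35], [0, 0, 0], [0, 0, 0], [0, 0, 0]])

```text
time: 7.57
position: [0.4812, 0.0023, 0.0989]
eef_rot: [1.0, -0.021, 0.001, 0.0]
contact_force: [-0.1, -0.1, -2.0]
width: 0.584
```

```bash
python3 -c "
from h import *
wcap('w7');rows([.4808,.0063,.095],-2.1,smax=30)"
```

```text
t 7.57 p [481.2   2.3  98.9] yaw -2.41 z [ 3.e-03 -4.e-04 -1.e+00] F [-0.13 -0.14 -2.04] T [ 0.   -0.07  0.  ] w 51.4
slide [[-0.6, -4.0, 4.0]]
dr [[0.02, -0.16, -0.31]]
end [480.8   6.3  95. ] [ 0.999 -0.037  0.   ]
```

View pics/w7.png

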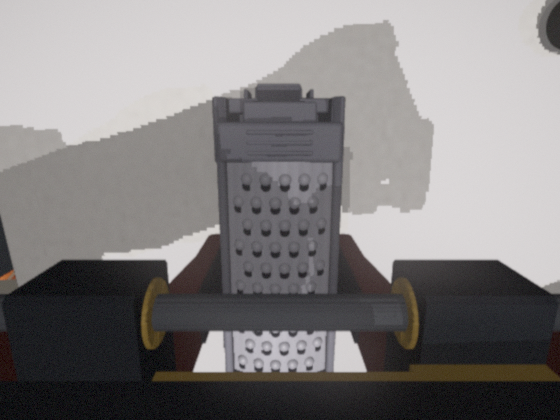

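The hook is at (279,92) and the cheek ends at u 214 and 345, centred on the held top. I'll calculate the y offset.

```bash
python3 -c "
from h import *
im=cv2.imread('pics/w7.png')[75:165,205:355]
cv2.imwrite('pics/w7z.png',cv2.resize(cv2.convertScaleAbs(im,alpha=1.4),None,fx=5,fy=5,interpolation=cv2.INTER_CUBIC))
for u,v in((215,97),(344,97)):print(tool(u,v,.0989-.078))
for u,v in((217,123),(343,123)):print(tool(u,v,-.0244))
for u,v in((244,102),(316,102)):print(tool(u,v,.0016))
st()"
```

```text
[-32.97257661 -75.85039614  20.9       ]
[ 32.52067724 -75.90753433  20.9       ]
[-24.46552979 -63.31360927 -24.4       ]
[ 24.52900844 -63.3632165  -24.4       ]
[-16.37081867 -72.45823599   1.6       ]
[ 16.43991523 -72.48773241   1.6       ]
t 7.62 p [481.2   2.3  99. ] yaw -2.41 z [ 2.9e-03 -5.0e-04 -1.0e+00] F [-0.04  0.05 -1.67] T [-0.04 -0.03  0.02] w 52.0
```

View pics/w7z.png

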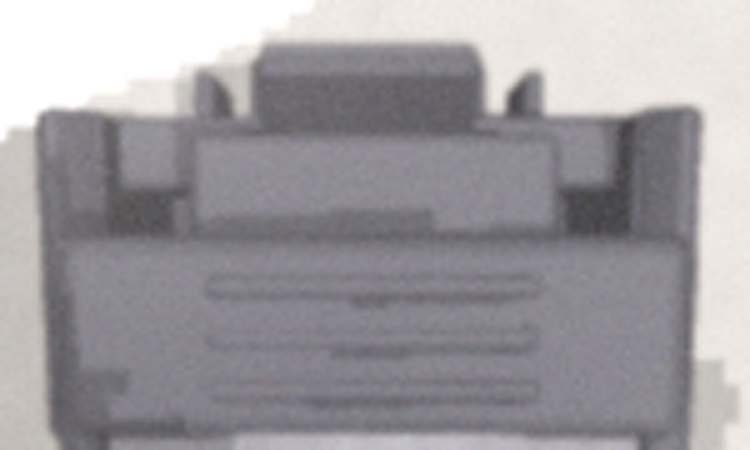

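Emit:
move_arm(slide=[[-0.3, -3, 0], [0, -2, 2], [0, 0, 1], [0, 0, 0], [0, 0, 0]], dr=[[0, -0.15, -0.3], [0, 0, 0], [0, 0, 0], [0, 0, 0], [0, 0, 0]])

```text
time: 8.03
position: [0.4813, 0.0078, 0.0958]
eef_rot: [1.0, -0.018, 0.0, -0.0]
contact_force: [0.4, -0.4, -1.5]
width: 0.593
```

```bash
python3 -c "
from h import *
wcap('w8');rows([.4808,.0064,.09],-2.1,smax=30)
im=cv2.imread('pics/w8.png')[75:165,205:355]
cv2.imwrite('pics/w8z.png',cv2.resize(cv2.convertScaleAbs(im,alpha=1.4),None,fx=5,fy=5,interpolation=cv2.INTER_CUBIC))"
```

```text
t 8.03 p [481.3   7.8  95.8] yaw -2.11 z [ 1.e-04  1.e-04 -1.e+00] F [ 0.44 -0.37 -1.53] T [-0.07 -0.07  0.03] w 52.2
slide [[-0.5, 1.4, 5.9]]
dr [[-0.0, -0.01, -0.01]]
end [480.8   6.4  90. ] [ 0.999 -0.037 -0.   ]
```

View pics/w8z.png

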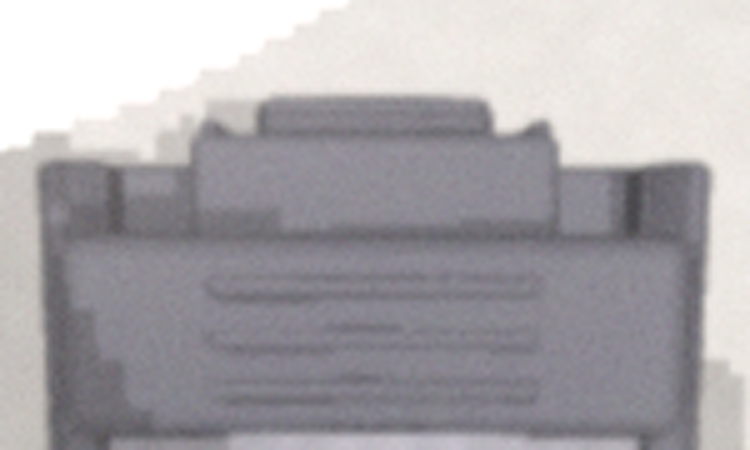

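```bash
python3 -c "
from h import *
st()
for z in(.0178,.0168):print(tool(205+40/5,75+163/5-.4,z),tool(205+708/5,75+163/5-.4,z))
print(tool(244,75+137/5-.4,.0016),tool(205+258/5,75+97/5,.008),tool(205+490/5,75+97/5,.008))"
```

```text
t 8.08 p [481.4   7.8  95.9] yaw -2.11 z [ 1.e-04  1.e-04 -1.e+00] F [-0.1  -0.05 -1.64] T [ 0.   -0.05 -0.02] w 51.7
[-33.63753114 -70.75704162  17.8       ] [ 33.50014871 -70.81926466  17.8       ]
[-33.45065596 -70.72061361  16.8       ] [ 33.31403678 -70.78249096  16.8       ]
[-16.37081867 -72.45823599   1.6       ] [-10.98985375 -76.21620036   8.        ] [ 10.86966823 -76.23497087   8.        ]
```

Emit:
move_arm(slide=[[0, 0.7, 3], [0, 0, 3], [0, 0, 2], [0, 0, 0]], dr=[[0, 0, 0], [0, 0, 0], [0, 0, 0], [0, 0, 0]])

```text
time: 8.42
position: [0.4815, 0.007, 0.0873]
eef_rot: [1.0, -0.018, 0.0, 0.0]
contact_force: [-0.7, -0.5, -1.9]
width: 0.591
```

```bash
python3 -c "
from h import *
st()"
```

```text
t 8.42 p [481.5   7.   87.3] yaw -2.1 z [ 8.e-04 -2.e-04 -1.e+00] F [-0.74 -0.53 -1.9 ] T [ 0.   -0.08 -0.04] w 52.0
```

Emit:
move_arm(slide=[[0, 0, 2], [0, 0, 2]], dr=[[0, 0, 0], [0, 0, 0]])

```text
time: 8.58
position: [0.4816, 0.0069, 0.0831]
eef_rot: [1.0, -0.018, 0.001, 0.0]
contact_force: [-0.7, 0.2, -1.5]
width: 0.586
```

```bash
python3 -c "
from h import *
st()"
```

```text
t 8.58 p [481.6   6.9  83.1] yaw -2.11 z [ 1.e-03 -2.e-04 -1.e+00] F [-0.67  0.2  -1.52] T [-0.06 -0.06 -0.04] w 51.6
```

Emit:
move_arm(slide=[[0, 0, 2], [0, 0, 2]], dr=[[0, 0, 0], [0, 0, 0]])

```text
time: 8.75
position: [0.4822, 0.0071, 0.0792]
eef_rot: [1.0, -0.018, 0.001, 0.0]
contact_force: [-0.6, -0.7, 3.8]
width: 0.594
```

```bash
python3 -c "
from h import *
st()"
```

```text
t 8.75 p [482.2   7.1  79.2] yaw -2.11 z [ 2.2e-03 -2.0e-04 -1.0e+00] F [-0.58 -0.7   3.78] T [-0.03  0.05  0.06] w 52.3
```

Emit:
move_arm(slide=[[-0.3, 0, 1.5], [0, 0, 1.5]], dr=[[0, 0, 0], [0, 0, 0]])

```text
time: 8.92
position: [0.4826, 0.0072, 0.0767]
eef_rot: [1.0, -0.019, 0.002, 0.0]
contact_force: [-6.9, -0.8, 18.7]
width: 0.588
```

```bash
python3 -c "
from h import *
st()"
```

```text
t 8.92 p [482.6   7.2  76.7] yaw -2.13 z [ 3.5e-03 -4.0e-04 -1.0e+00] F [-6.91 -0.78 18.7 ] T [ 0.03  1.31 -0.2 ] w 51.8
```

Emit:
move_arm(slide=[[-0.3, 0, 1.5], [0, 0, 1.5]], dr=[[0, 0, 0], [0, 0, 0]])

```text
time: 9.08
position: [0.4825, 0.0072, 0.0742]
eef_rot: [1.0, -0.019, 0.002, 0.001]
contact_force: [-1.1, 0.8, 7.5]
width: 0.587
```

```bash
python3 -c "
from h import *
st()"
```

```text
t 9.08 p [482.5   7.2  74.2] yaw -2.14 z [ 0.0041 -0.0011 -1.    ] F [-1.06  0.79  7.46] T [-0.21  0.51 -0.05] w 51.6
```

Emit:
move_arm(slide=[[-0.5, 0, 1], [0, 0, 1]], dr=[[0, -0.2, 0], [0, 0, 0]])

```text
time: 9.25
position: [0.4825, 0.0073, 0.0727]
eef_rot: [1.0, -0.019, 0.001, 0.001]
contact_force: [-2.6, -0.3, 5.6]
width: 0.589
```

```bash
python3 -c "
from h import *
st()"
```

```text
t 9.25 p [482.5   7.3  72.7] yaw -2.14 z [ 0.0017 -0.0013 -1.    ] F [-2.6  -0.26  5.62] T [ 0.12  0.47 -0.02] w 51.9
```

Emit:
move_arm(slide=[[-0.3, 0, 1]], dr=[[0, 0, 0]])

```text
time: 9.33
position: [0.4826, 0.0077, 0.0718]
eef_rot: [1.0, -0.019, 0.001, 0.0]
contact_force: [-0.6, 1.0, 5.6]
width: 0.588
```

```bash
python3 -c "
from h import *
st()"
```

```text
t 9.33 p [482.6   7.7  71.8] yaw -2.14 z [ 2.4e-03 -9.0e-04 -1.0e+00] F [-0.62  0.95  5.6 ] T [ 0.57  0.01 -0.05] w 51.8
```

Emit:
move_arm(slide=[[0, 0, 1]], dr=[[0, 0, 0]])

```text
time: 9.42
position: [0.4826, 0.0081, 0.071]
eef_rot: [1.0, -0.019, 0.001, 0.0]
contact_force: [-3.1, 1.2, 8.6]
width: 0.589
```

```bash
python3 -c "
from h import *
st()"
```

```text
t 9.42 p [482.6   8.1  71. ] yaw -2.15 z [ 2.7e-03 -3.0e-04 -1.0e+00] F [-3.07  1.19  8.56] T [ 0.37  0.56 -0.08] w 51.8
```

Emit:
move_arm(slide=[[0, 0, 1]], dr=[[0, 0, 0]])

```text
time: 9.5
position: [0.4826, 0.0083, 0.0703]
eef_rot: [1.0, -0.019, 0.001, 0.0]
contact_force: [-3.5, -1.1, 12.8]
width: 0.591
```

```bash
python3 -c "
from h import *
st()"
```

```text
t 9.5 p [482.6   8.3  70.3] yaw -2.16 z [ 2.8e-03 -4.0e-04 -1.0e+00] F [-3.47 -1.07 12.77] T [-0.02  0.73 -0.02] w 52.0
```

Emit:
move_arm(slide=[[0, 0, 0.6], [0, 0, 0.3]], dr=[[0, 0, 0], [0, 0, 0]])

```text
time: 9.67
position: [0.4827, 0.0083, 0.0704]
eef_rot: [1.0, -0.019, 0.002, 0.001]
contact_force: [-2.4, -1.7, 10.7]
width: 0.588
```

```bash
python3 -c "
from h import *
wcap('w9')
im=cv2.imread('pics/w9.png')[75:165,205:355]
cv2.imwrite('pics/w9z.png',cv2.resize(cv2.convertScaleAbs(im,alpha=1.4),None,fx=5,fy=5,interpolation=cv2.INTER_CUBIC))"
```

```text
t 9.67 p [482.7   8.3  70.4] yaw -2.19 z [ 0.003  -0.0013 -1.    ] F [-2.42 -1.69 10.71] T [0.12 0.71 0.03] w 51.7
```

View pics/w9z.png

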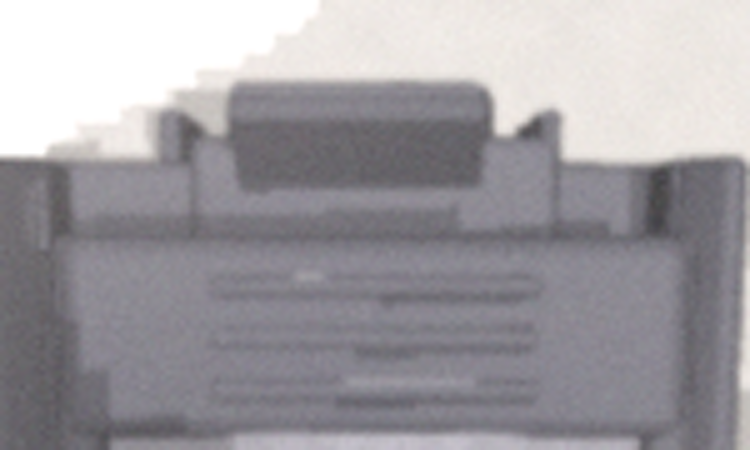

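Hook A's nose now overlaps the lip, reaching row 190 in the zoom. I'll press a bit firmer for hook B.

Emit:
move_arm(slide=[[-0.4, 0, 1.2]], dr=[[0, 0, 0]])

```text
time: 9.8
position: [0.4827, 0.0083, 0.0699]
eef_rot: [1.0, -0.019, 0.002, 0.001]
contact_force: [-3.2, -1.4, 15.6]
width: 0.589
```

```bash
python3 -c "
from h import *
st()"
```

```text
t 9.8 p [482.7   8.3  69.9] yaw -2.2 z [ 0.0039 -0.0018 -1.    ] F [-3.17 -1.42 15.57] T [ 0.04  0.65 -0.05] w 51.9
```

Emit:
move_arm(slide=[[-0.4, 0, 1.2]], dr=[[0, 0, 0]])

```text
time: 9.88
position: [0.4826, 0.0083, 0.0696]
eef_rot: [1.0, -0.019, 0.002, 0.001]
contact_force: [-4.1, -1.4, 17.2]
width: 0.588
```

```bash
python3 -c "
from h import *
st()"
```

```text
t 9.88 p [482.6   8.3  69.6] yaw -2.21 z [ 0.0048 -0.0024 -1.    ] F [-4.14 -1.38 17.21] T [-0.04  1.    0.05] w 51.8
```

Emit:
move_arm(slide=[[0, 0, -0.5], [0, 0, 0], [0, 0, 0], [0, 0, 0], [0, 0, 0]], dr=[[0, 0, 0], [0, 0, 0], [0, 0, 0], [0, 0, 0], [0, 0, 0]], jaw=90)

```text
time: 10.3
position: [0.4823, 0.0082, 0.0696]
eef_rot: [1.0, -0.019, 0.002, 0.001]
contact_force: [0.3, 0.8, -0.7]
width: 0.892
```

```bash
python3 -c "
from h import *
st()"
```

```text
t 10.3 p [482.3   8.2  69.6] yaw -2.2 z [ 0.0046 -0.0025 -1.    ] F [ 0.27  0.83 -0.66] T [ 0.01 -0.05 -0.01] w 78.5
```

Released, and the force is back to zero. Now I'll rise and look.

Emit:
move_arm(slide=[[0, 0, -15], [0, 0, -30], [0, 0, -40], [0, 0, -40], [0, 0, -30], [0, 0, -10], [0, 0, 0], [0, 0, 0], [0, 0, 0]], dr=[[0, 0, 0], [0, 0, 0], [0, 0, 0], [0, 0, 0], [0, 0, 0], [0, 0, 0], [0, 0, 0], [0, 0, 0], [0, 0, 0]])

```text
time: 11.05
position: [0.4791, 0.0089, 0.2384]
eef_rot: [1.0, -0.018, -0.002, 0.0]
contact_force: [-0.4, -0.0, 0.4]
width: 0.901
```

```bash
python3 -c "
from h import *
wcap('w10')
im=cv2.imread('pics/w10.png')[80:290,200:360]
cv2.imwrite('pics/w10z.png',cv2.resize(cv2.convertScaleAbs(im,alpha=1.3),None,fx=2.8,fy=2.8,interpolation=cv2.INTER_CUBIC))"
```

```text
t 11.05 p [479.1   8.9 238.4] yaw -2.11 z [-3.e-03 -5.e-04 -1.e+00] F [-0.36 -0.02  0.38] T [-0.06 -0.06  0.01] w 79.3
```

View pics/w10z.png

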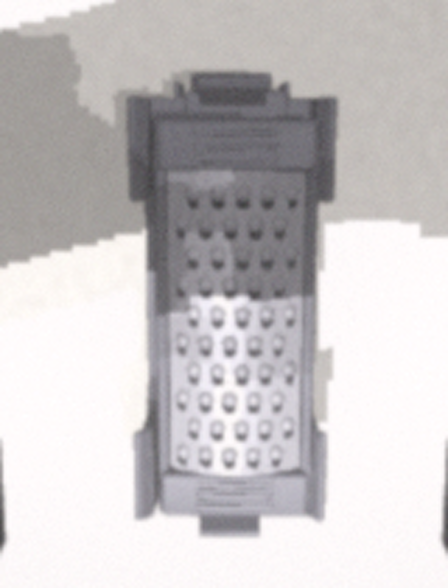

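The top sits in the tub between the cheeks. I'll check hook B from above the -y end, and take a side view.

Emit:
move_arm(slide=[[0, 30, 10], [0, 35, 20], [0, 35, 20], [0, 30, 15], [0, 5, 0], [0, 0, 0], [0, 0, 0], [0, 0, 0]], dr=[[0, 0, 0], [0, 0, 0], [0, 0, 0], [0, 0, 0], [0, 0, 0], [0, 0, 0], [0, 0, 0], [0, 0, 0]])

```text
time: 11.77
position: [0.4689, -0.1264, 0.1608]
eef_rot: [1.0, -0.015, -0.009, -0.004]
contact_force: [-0.6, 0.2, -0.0]
width: 0.897
```

```bash
python3 -c "
from h import *
wcap('w11')
im=optics.capture('side')[:,:,::-1];im=im[150:260,260:370]
cv2.imwrite('pics/side2.png',cv2.resize(im,None,fx=5,fy=5,interpolation=cv2.INTER_CUBIC))"
```

```text
t 11.77 p [ 468.9 -126.4  160.8] yaw -1.68 z [-0.0175  0.0075 -0.9998] F [-0.59  0.23 -0.01] T [-0.03 -0.03 -0.05] w 78.9
```

View pics/w11.png

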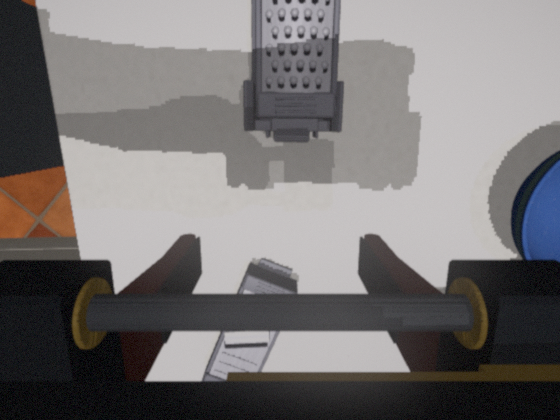

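View pics/side2.png

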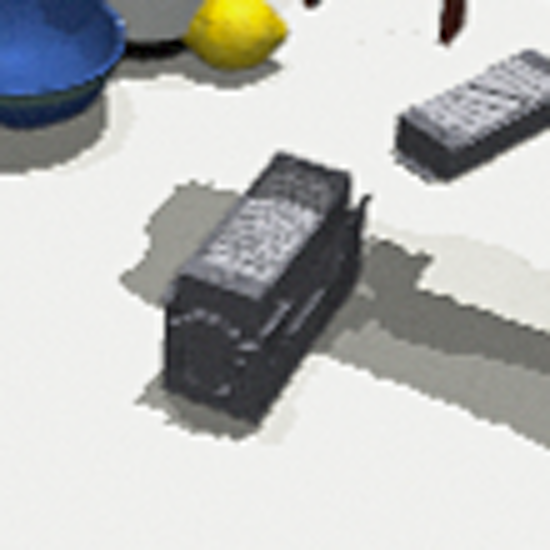

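```bash
python3 -c "
from h import *
im=cv2.imread('pics/w11.png')[70:150,235:355]
cv2.imwrite('pics/w11z.png',cv2.resize(cv2.convertScaleAbs(im,alpha=1.6),None,fx=6,fy=6,interpolation=cv2.INTER_CUBIC))
im=cv2.imread('pics/w10.png')[95:150,235:335]
cv2.imwrite('pics/w10y.png',cv2.resize(cv2.convertScaleAbs(im,alpha=1.6),None,fx=6,fy=6,interpolation=cv2.INTER_CUBIC))"
```

```text
(no output)
```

View pics/w11z.png

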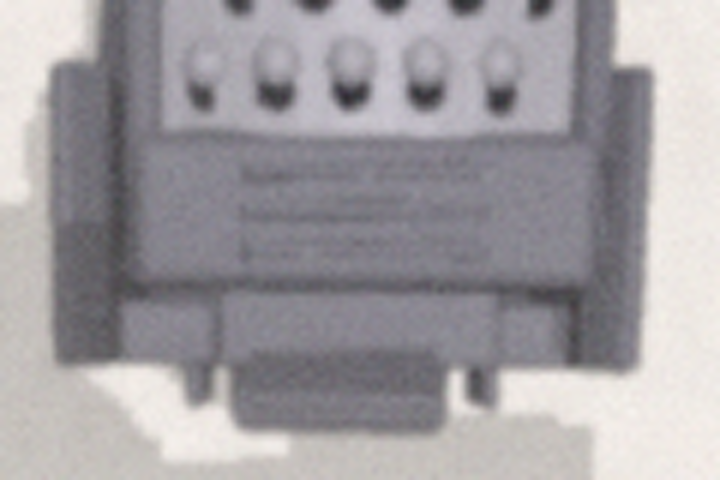

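View pics/w10y.png

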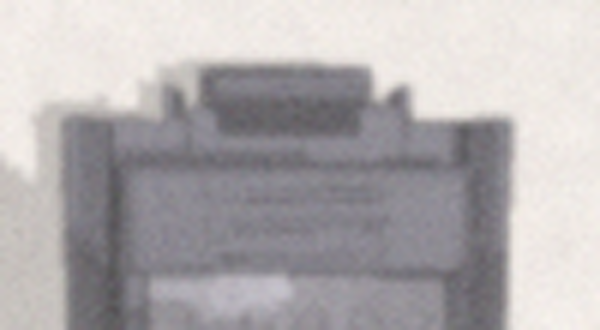

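```bash
python3 -c "
from h import *
f=lambda n,X,Y,u0,v0,z:(ray(n,u0+X/6-.4,v0+Y/6-.4,z)*1000).round(1)
print('B body edge',f('w11',360,285,235,70,.095),'nose',f('w11',340,352,235,70,.070),'hook top',f('w11',340,395,235,70,.08),f('w11',340,430,235,70,.08),'cheek',f('w11',55,362,235,70,.078),f('w11',637,370,235,70,.078))
print('thumb w',f('w11',135,280,235,70,.095),f('w11',595,285,235,70,.095))
print('A body edge',f('w10',300,162,235,95,.095),'nose',f('w10',290,135,235,95,.070),'hook top',f('w10',290,100,235,95,.08),f('w10',290,66,235,95,.08),'cheek',f('w10',62,118,235,95,.078),f('w10',512,120,235,95,.078))
print('thumb w',f('w10',122,165,235,95,.095),f('w10',470,165,235,95,.095))
g=lambda X,Y:(ray('w10',200+X/2.8-.4,80+Y/2.8-.4,.095)*1000).round(1)
print('w10 corners',g(153,120),g(316,120),g(160,515),g(308,513))
"
```

```text
B body edge [478.1 -59.1  95. ] nose [476.2 -66.3  70. ] hook top [475.9 -71.   80. ] [475.9 -75.   80. ] cheek [443.  -66.4  78. ] [510.4 -69.2  78. ]
thumb w [454.1 -57.9  95. ] [503.2 -59.8  95. ]
A body edge [484.1  72.9  95. ] nose [482.9  77.   70. ] hook top [483.1  81.9  80. ] [483.2  86.8  80. ] cheek [448.6  80.6  78. ] [516.4  77.9  78. ]
thumb w [458.6  73.4  95. ] [508.5  71.6  95. ]
w10 corners [457.9  73.1  95. ] [508.   71.3  95. ] [453.3 -57.4  95. ] [503.6 -58.3  95. ]
```

Measured from the tub centre, both hook noses are at rest: A at 71.3 mm and B at 72.0 mm. Home is 71.5 mm and a bent hook would be at 75 mm or more. Both lie over the lips, and nothing is touching the robot, so I'm handing in.

```bash
python3 -c "
from h import *
st(); print(manip.close_job())"
```

```text
t 11.87 p [ 469.3 -126.   161.4] yaw -1.62 z [-0.0164  0.007  -0.9998] F [-0.41 -0.58  0.45] T [-0.03 -0.15  0.05] w 79.0
the job is handed in; nothing more can be done
None
```

The grating top is on the tub with both ends clicked in. I let go, backed the gripper clear, and handed the job in at 11.9 s.

**Pressing:** I gripped the top by its long sides and pushed it straight down. The final press read about 17 N (about 19 N allowing for the top's weight), with almost no moment between the ends. It went about 0.7 mm past home, inside the 2.5 mm seal limit.

**Last checks:**
- **Hooks:** both noses are back at rest over the lips, 71.3 mm (+y end) and 72.0 mm (-y end) from the tub's centre. Rest is 71.5 mm, and a hook still bent out would be at 75 mm or more.
- **Level:** the tool was within 0.3° of vertical during the last press. Afterwards the two thumb rests measured the same width in the wrist picture, to within about 0.5 mm. I did not measure the height of each end separately.
- **Other items:** I touched only the grating top and the tub. In the last pictures the slicing top and bowl looked undisturbed. I did not look at the salt shaker or pepper mill again, but the arm never went near them.

**What did not agree:**
- The top sits about 1.2 mm towards +y, within its play, so the hook at the -y end covers only about 2 mm of its lip instead of 3.5 mm.
- On the way down there was a brief 19 N reading with 7 N sideways at the cheek mouth, which eased by itself.
- The overhead camera put the tub and grater about 4–5 mm further out in x than the wrist camera. I went by the wrist camera, and the fit bore it out.

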